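# Close the tea caddies from the stack of lids

## Task

The lids of the three stoneware tea caddies are stacked on the plywood of the blue banding wheel. Take the stack apart and close every caddy: the little white inner lid goes down into the mouth of the green caddy, and then each cap goes over the neck of the caddy of its own glaze, fully down and level on the shoulder. Leave the caddies standing where they are, and do not disturb the unfired clay vase or the mug.

Things in the scene. Friction and masses are not known exactly. Their poses are not given: they have to be found in the camera images.
- inner_lid_mid (a point): loose white porcelain inner lid, on top of the stack, 20 g, 24 mm high: plug below (17 mm wide, 8 mm long, end bevelled to 12 mm), flange 27 mm wide and 4.5 mm thick, straight round knob on top, 12 mm wide, 11 mm high. Point: on the axis half-way up, 12 mm under the knob's top; z up. Seated, the flange rests on the green caddy's rim and the point is 4 mm above that rim.
- cap_green_mid (a point): loose pale celadon green cap (small), second in the stack, under the inner lid: hollow, straight-sided, mouth down, flat closed top, 45 mm across outside, 37 mm inside, 36 mm high, top 5 mm thick, 45 g, buff line round its lower edge. Point: on the axis half-way up; z up. Seated over neck and inner lid, its edge rests on the green caddy's shoulder and the point is 6 mm above the neck's rim.
- cap_blue_mid (a point): loose dark cobalt blue cap (middle), third in the stack: hollow, straight-sided, mouth down, flat closed top, 58 mm across outside, 50 mm inside, 36 mm high, top 5 mm thick, 70 g, buff line round its lower edge. Point: on the axis half-way up; z up. Seated over neck and inner lid, its edge rests on the blue caddy's shoulder and the point is 6 mm above the neck's rim.
- cap_brown_mid (a point): loose reddish brown cap (large), bottom of the stack, on the plywood: hollow, straight-sided, mouth down, flat closed top, 69 mm across outside, 61 mm inside, 38 mm high, top 5 mm thick, 100 g, buff line round its lower edge. Point: on the axis half-way up; z up. Seated over neck and inner lid, its edge rests on the brown caddy's shoulder and the point is 7 mm above the neck's rim.
- caddy_green_mouth (a point): pale celadon green stoneware tea caddy (small), a round jar loose on the table, 56 mm across, shoulder 62 mm and mouth rim 74 mm above the table, 260 g; flat shoulder round a buff neck 12 mm high, 31 mm wide at the shoulder narrowing to 27 mm at the rim; mouth open, bore 21 mm wide, 12 mm deep, inner lid missing. Point: on the axis in the plane of the neck's rim; z up.
- caddy_blue_mouth (a point): dark cobalt blue stoneware tea caddy (middle), a round jar loose on the table, 76 mm across, shoulder 76 mm and neck rim 88 mm above the table, 450 g; flat shoulder round a buff neck 12 mm high, 43 mm wide at the shoulder narrowing to 37 mm at the rim; already has its white inner lid, whose knob ends 16 mm above the rim. Point: on the axis in the plane of the neck's rim; z up.
- caddy_brown_mouth (a point): reddish brown stoneware tea caddy (large), a round jar loose on the table, 94 mm across, shoulder 90 mm and neck rim 102 mm above the table, 700 g; flat shoulder round a buff neck 12 mm high, 55 mm wide at the shoulder narrowing to 48 mm at the rim; already has its white inner lid, whose knob ends 16 mm above the rim. Point: on the axis in the plane of the neck's rim; z up.
- clay_vase_mid (a point): the unfired grey clay bottle vase with a coiled neck, standing loose on the table, 152 mm high, 88 mm across the belly: leave alone. This point is on its axis half-way up.
- bisque_mug_mid (a point): the pinkish biscuit-fired mug, standing loose on the table, 88 mm high, 76 mm across, with a handle that stands out another 37 mm: leave alone. This point is on its axis half-way up.
There are look-alikes about, which are no part of the job. Leave any orange, pink or yellow look-alike of the part that bears caddy_blue_mouth alone.

How it is judged:
At the end, for the whole second after the job is handed in: The white inner lid sits in the neck of the green caddy, and the green, blue and brown caps sit on the caddies of their own colour: each within 5.5 mm of its caddy's axis, within 3 mm of its fully seated height, level within 0.1 rad, released and at rest, the caddies upright (within 0.06 rad) (horizontal distance between each of inner_lid_mid, cap_green_mid and caddy_green_mouth below 0.0055 m and z of inner_lid_mid in the frame of caddy_green_mouth between 0.001 and 0.007 m and angle between each of inner_lid_mid, cap_green_mid, cap_blue_mid, cap_brown_mid's own z axis and vertical below 0.1 rad and linear speed of each of inner_lid, cap_green, cap_blue, cap_brown below 0.02 m/s and angular speed of each of inner_lid, cap_green, cap_blue, cap_brown below 0.2 rad/s and z of cap_green_mid in the frame of caddy_green_mouth between 0.003 and 0.009 m and angle between each of caddy_green_mouth, caddy_blue_mouth, caddy_brown_mouth's own z axis and vertical below 0.06 rad and horizontal distance between cap_blue_mid and caddy_blue_mouth below 0.0055 m and z of cap_blue_mid in the frame of caddy_blue_mouth between 0.003 and 0.009 m and horizontal distance between cap_brown_mid and caddy_brown_mouth below 0.0055 m and z of cap_brown_mid in the frame of caddy_brown_mouth between 0.004 and 0.01 m); the robot touches nothing.
It fails at once if the green caddy is tipped or shoved away (more than 50 mm) (angle between caddy_green_mouth's own z axis and vertical above 0.35 rad or distance of caddy_green_mouth from where it was at the start of the episode above 0.05 m).
It fails at once if the blue caddy is tipped or shoved away (more than 50 mm) (angle between caddy_blue_mouth's own z axis and vertical above 0.35 rad or distance of caddy_blue_mouth from where it was at the start of the episode above 0.05 m).
It fails at once if the brown caddy is tipped or shoved away (more than 50 mm) (angle between caddy_brown_mouth's own z axis and vertical above 0.35 rad or distance of caddy_brown_mouth from where it was at the start of the episode above 0.05 m).
It fails at once if the unfired clay vase is disturbed (moved more than 20 mm) (distance of clay_vase_mid from where it was at the start of the episode above 0.02 m).
It fails at once if the mug is disturbed (moved more than 20 mm) (distance of bisque_mug_mid from where it was at the start of the episode above 0.02 m).
It also fails if it takes over 134 s, if anything falls off the work surface, if the arm or the gripper's body presses on something with over 40 N, if the wrist force passes 120 N, or if a joint passes its speed limit or range.

## Robot

A 6-joint arm with a two-finger parallel gripper is mounted at the origin on the work surface. World frame = base frame: x ahead of the robot, y to its left, z up, the work surface at z = 0. Lengths are in m, angles in rad, forces in N, time in s.
With the tool pointing down it reaches from about 0.35 to 1 m from the base axis. Payload 7.1 kg.
Tool frame: the origin (TCP) lies between the finger pads; the fingertips stand 22 mm ahead of it and the grasp point (between the pads) lies 3 mm ahead of it; z points along the fingers, y is the line along which they close (so a half turn about z gives the same grasp; the last joint's range is limited). The gripper opens to 85 mm and grips with 20 to 120 N. Pads are 22 mm wide; open, the fingers measure 114 mm over their backs; the gripper's body (76 mm by 85 mm) begins 54 mm behind the grasp point. The pads swing forward as they close: fully open they stand 13 mm farther back than shut.
Start: joints at [-1.17, 0.423, 1.63, -0, 1.089, -0.019], TCP at [0.255, -0.571, 0.253] pointing down, gripper open.
Joint ranges: [-3, 3], [-0.9, 2.11], [0.09, 2.58], [-1.31, 4.45], [0.11, 2.69], [-2.54, 2.54]. Speed limits (rad/s): [2.39, 2.39, 3.01, 3.14, 3.14, 3.14].

## Interface

Orientations are given as a rotation vector (axis times angle).
In Python, from rig import manip gives the robot as it stands. The module is installed in compiled form; this text tells all that it offers. Calls block until the motion is done:
- manip.move_to(position, orientation): joint-space move of the TCP to a pose.
- manip.servo_line(position, orientation=None, rate=0.15): straight line of the TCP; orientation=None keeps the orientation; rate is the mean speed in m/s.
- manip.set_joints(angles): joint-space move.
- manip.command_gripper(opening, f_grip=None): finger opening in m; f_grip is the grip in N (None keeps the last); returns when the fingers have stopped.
- manip.hold(seconds).
- manip.solve_ik(position, orientation): joint angles nearest the present ones, or None.
- manip.camera(name): name is "scene" or "top" or "wrist"; returns a dict with "image" (480x640x3 uint8, red, green, blue), "fx", "fy", "cx", "cy" (pixels), "k1" (the pictures are not rectified: a ray, as slopes to the right and down, at radius r is drawn at 1 + k1 r^2 times it, then the intrinsics apply), "cam_to_world" (4x4, takes a point from camera to world coordinates); the wrist camera has in their place "mount" (4x4, takes a point from camera to tool coordinates, whose origin is the TCP and whose axes are the flange's). Camera axes: x right, y down, z forward; pixel columns grow to the right and rows downward; lengths in m; the calibration is good to about 2 mm. A picture is of the moment at which its call begins: read the wrist's pose just before it. There is no depth.
A pose or a line that the arm cannot do raises manip.IKError and nothing moves.
- manip.sign_off(): hands the job in; it is judged then, once.
Readings, each from a call of its own:
- manip.get_time(): time.
- manip.get_joint_positions(): joint angles.
- manip.get_joint_vel(): joint speeds.
- manip.get_tau(): joint torques, N m.
- manip.get_position(): TCP position.
- manip.get_ee_rot(): TCP orientation.
- manip.get_contact_force(): force on the tool from outside, world axes, zero at the start.
- manip.get_torque(): the same for the moment, N m.
- manip.get_width(): finger opening in m.
- manip.get_grip_force(): force on a finger pad.
Only numpy, scipy, OpenCV 4.12 (cv2) and the standard library are available. Lean on these libraries where they do the work, as an engineer would, in place of code of your own. Each camera call takes 0.05 s, during which the arm holds its last target. There are 200 camera calls.

## Working session

There is one attempt and no reset: what is moved stays moved. The work goes in short steps, each a Python script; the robot and the scene stay as the last script left them, time stands still between calls to the robot, and variables do not carry over. Pictures are saved under pics/ and viewed, at most 14 in all, crops included, and the job is handed in when it is done.

```bash
mkdir -p pics; cat > h.py <<'E'
import numpy as np, cv2
from rig import manip
from scipy.spatial.transform import Rotation as R
def shot(name, fn=None):
    if name=="wrist":
        p=np.array(manip.get_position()); r=np.array(manip.get_ee_rot())
    c=manip.camera(name)
    if name=="wrist":
        T=np.eye(4); T[:3,:3]=R.from_rotvec(r).as_matrix(); T[:3,3]=p
        c["T"]=T@np.array(c["mount"])
    else: c["T"]=np.array(c["cam_to_world"])
    if fn: cv2.imwrite("pics/"+fn, c["image"][:,:,::-1])
    return c
def ray(c,u,v):
    K=np.array([[c["fx"],0,c["cx"]],[0,c["fy"],c["cy"]],[0,0,1.]])
    q=cv2.undistortPoints(np.array([[[u,v]]],float),K,np.array([c["k1"],0,0,0.]))[0,0]
    return c["T"][:3,3], c["T"][:3,:3]@np.array([q[0],q[1],1])
def onz(c,u,v,z):
    o,d=ray(c,u,v); return o+d*(z-o[2])/d[2]
def proj(c,P):
    P=np.atleast_2d(P); q=(P-c["T"][:3,3])@c["T"][:3,:3]
    s=q[:,:2]/q[:,2:]; s=s*(1+c["k1"]*(s**2).sum(1,keepdims=True))
    return s*[c["fx"],c["fy"]]+[c["cx"],c["cy"]]
E
python3 - <<'E'
from h import *
for n in("scene","top"):
    c=shot(n,n+"0.png"); print(n,c["fx"],c["k1"],c["T"].round(3).tolist())
print(manip.get_ee_rot(),manip.get_time(), manip.get_width()); c=manip.camera("wrist"); print(np.round(c["mount"],3),c["fx"])
E
```

```text
scene 525.1433061676229 0.040765975451743645 [[0.806, 0.52, -0.283, 0.894], [0.592, -0.698, 0.403, -0.479], [0.011, -0.492, -0.87, 1.127], [0.0, 0.0, 0.0, 1.0]]
top 512.1602980870853 -0.14656600528426844 [[0.016, -0.982, 0.19, 0.39], [-1.0, -0.016, 0.0, 0.007], [0.003, -0.19, -0.982, 1.145], [0.0, 0.0, 0.0, 1.0]]
[-3.07130886e+00 -6.54320688e-01  4.05931298e-04] 0.1 0.08534316871171162
[[-0.    -0.961 -0.278  0.07 ]
 [ 1.    -0.    -0.    -0.001]
 [ 0.    -0.278  0.961 -0.121]
 [ 0.     0.     0.     1.   ]] 347.65910540724786
```

View pics/scene0.png

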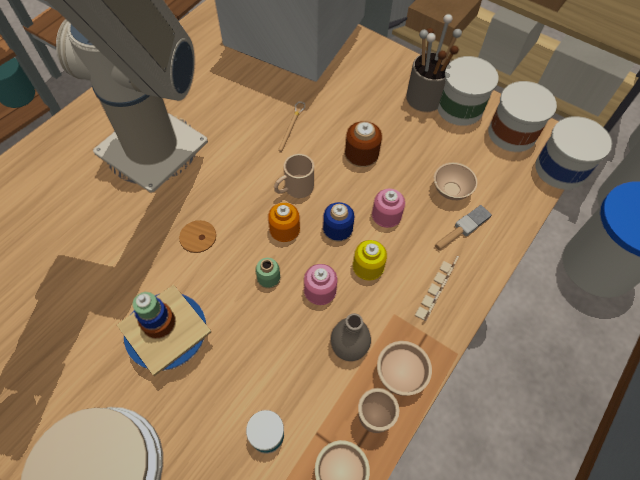

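View pics/top0.png

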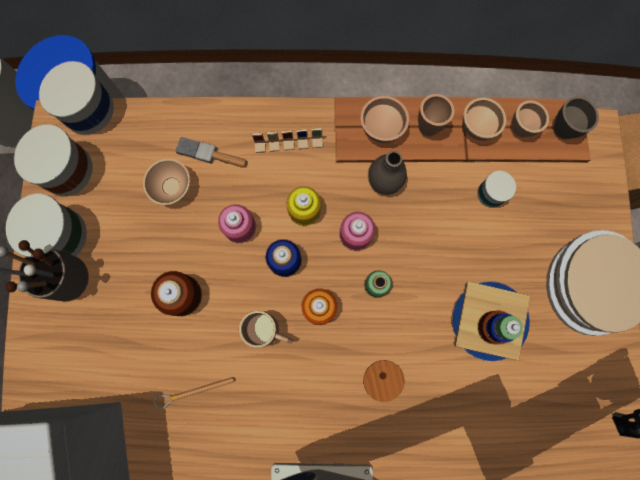

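The brief's colours resolve cleanly. In top0, the blue-caddy candidates are pink (237,222), yellow (304,204), pink (357,229), orange (319,306) and dark cobalt (283,257). The cobalt one is the only one that fits. Green caddy is at (379,283) with an open mouth, brown at (176,293), the stack at (508,327), the vase at (388,173) and the mug at (258,329). I'll confirm these in a crop and estimate positions.

```bash
python3 - <<'E'
from h import *
t=cv2.imread("pics/top0.png"); s=cv2.imread("pics/scene0.png")
a=cv2.resize(t[180:330,140:400],None,fx=2.3,fy=2.3,interpolation=3); b=cv2.resize(s[280:380,110:220],(200*110//100,200))
o=np.zeros((580,600,3),np.uint8); o[:a.shape[0],:a.shape[1]]=a[:580,:600]; o[345:545,:220]=b
cv2.imwrite("pics/crop1.png",o)
T=shot("top"); S=shot("scene")
for n,uv,z in(("green",(380,282),.074),("blue",(282,254),.104),("brown",(168,291),.118),("vase",(393,157),.152),("mug",(258,329),.06),("wheelcorner",(460,351),.02),("orange",(319,305),.104),("yellow",(303,199),.104),("pinkR",(358,226),.104),("pinkL",(234,218),.104)):
    print(n,onz(T,*uv,z).round(4))
o1,d1=ray(T,514,326);o2,d2=ray(S,143,297)
k=np.linalg.lstsq(np.c_[d1,-d2],o2-o1,rcond=None)[0]; print("knob",o1+d1*k[0],o2+d2*k[1])
E
```

```text
green [ 0.498  -0.1178  0.074 ]
blue [0.5496 0.0873 0.104 ]
brown [0.4672 0.3162 0.118 ]
vase [ 0.7466 -0.1372  0.152 ]
mug [0.3962 0.1367 0.06  ]
wheelcorner [ 0.3538 -0.3     0.02  ]
orange [0.4465 0.0095 0.104 ]
yellow [0.6671 0.0467 0.104 ]
pinkR [ 0.611  -0.0689  0.104 ]
pinkL [0.6239 0.1903 0.104 ]
knob [ 0.40498038 -0.35446502  0.20247095] [ 0.40587904 -0.35352451  0.20212463]
```

View pics/crop1.png

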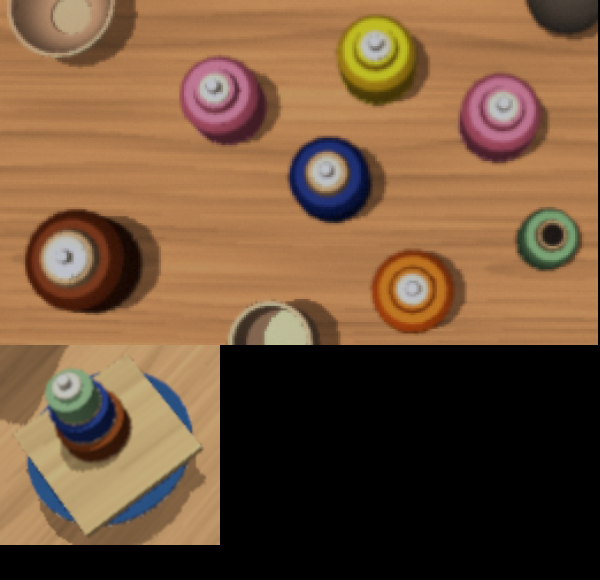

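The crop confirms the cobalt caddy, the open green caddy and the brown one, and the stack order is white, green, blue, brown. Next is a quick wrist-camera tour over the caddies, ending at the stack.

```bash
cat >> h.py <<'E'
def ori(yaw): return (R.from_euler('z',yaw)*R.from_euler('x',np.pi)).as_rotvec()
def yaw0(p): return np.arctan2(p[1],p[0])+np.pi/2
E
python3 - <<'E'
from h import *
import pickle
D={}
for n,p,z in(("brown",(.467,.316),.118),("blue",(.5496,.0873),.104),("green",(.498,-.1178),.074),("stack",(.405,-.354),.202)):
    manip.move_to([p[0],p[1],z+.15],ori(yaw0(p))); D[n]=shot("wrist"); print(n,manip.get_time(),proj(D[n],[[p[0],p[1],z]]).round(1), manip.get_joint_positions()[5])
pickle.dump(D,open("D.pkl","wb"))
o=np.vstack([np.hstack([D[a]["image"][40:340,120:520] for a in q]) for q in(("brown","blue"),("green","stack"))])
cv2.imwrite("pics/tour.png",o[:,:,::-1])
E
```

```text
brown 3.4917 [[316.1 230. ]] -0.021111336839296738
blue 4.5 [[316.8 231.4]] -0.021388746277032092
green 5.4083 [[316.7 231.3]] -0.023273092514012838
stack 6.5583 [[318.6 230.9]] -0.02214834296789048
```

View pics/tour.png

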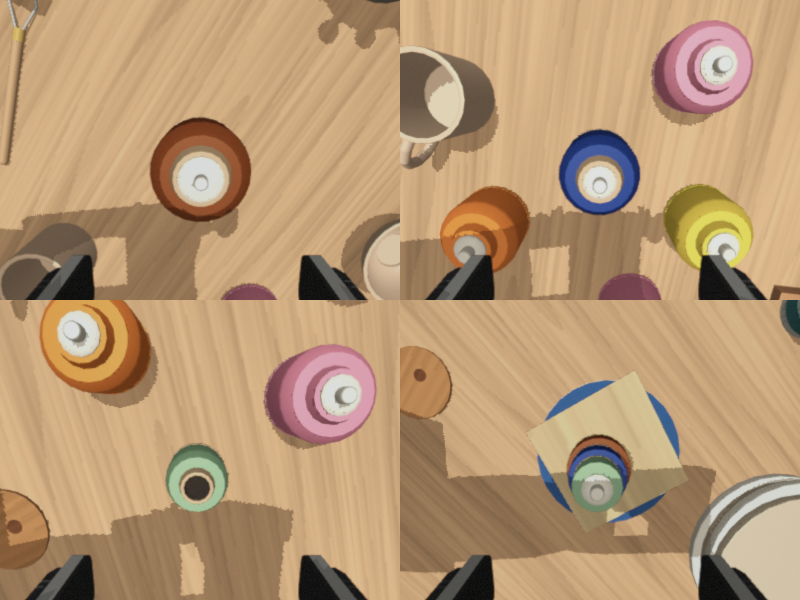

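Brown knob is at (321,222), blue (319,225), green mouth (316,228) and the stack knob (317,232) in the full wrist frames. I'll refine these in an enlarged montage.

```bash
python3 - <<'E'
from h import *
import pickle
D=pickle.load(open("D.pkl","rb"))
P=dict(brown=(.467,.316,.118),blue=(.5496,.0873,.104),green=(.498,-.1178,.074),stack=(.405,-.354,.202))
def cr(n): 
    return cv2.resize(D[n]["image"][180:255,270:370],None,fx=4,fy=4,interpolation=cv2.INTER_CUBIC)
o=np.vstack([np.hstack([cr(a) for a in q]) for q in(("brown","blue"),("green","stack"))])
cv2.imwrite("pics/zoom.png",o[:,:,::-1])
E
```

```text
(no output)
```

View pics/zoom.png

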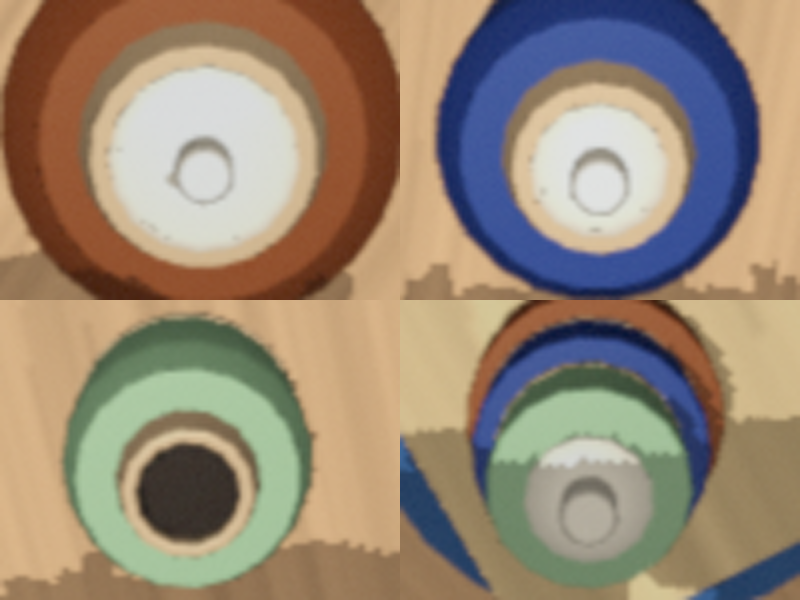

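```bash
python3 - <<'E'
from h import *
import pickle
D=pickle.load(open("D.pkl","rb"))
for n,x,y,z in(("brown",205,157,.102),("brown",204,177,.118),("blue",199.3,168,.088),("blue",199.7,189,.104),("green",188.5,193,.074),("green",188,193,.074),("stack",188,218,.202),("stack",188.5,200,.191),("stack",191,189,.178)):
    print(n,z,onz(D[n],269.6+x/4,179.6+y/4,z).round(4))
# plywood height: size of green cap top: 45mm
c=D["stack"]; d=c["fx"]*.045/((695-488)/4); print("green top z", c["T"][2,3]-d*.97, "knob..",d)
E
```

```text
brown 0.102 [0.4672 0.3228 0.102 ]
brown 0.118 [0.4671 0.3222 0.118 ]
blue 0.088 [0.5512 0.0919 0.088 ]
blue 0.104 [0.5512 0.0913 0.104 ]
green 0.074 [ 0.4987 -0.115   0.074 ]
green 0.074 [ 0.4986 -0.115   0.074 ]
stack 0.202 [ 0.402 -0.355  0.202]
stack 0.191 [ 0.4027 -0.3544  0.191 ]
stack 0.178 [ 0.4025 -0.3554  0.178 ]
green top z 0.1788407079795029 knob.. 0.30231226557151986
```

```bash
python3 - <<'E'
from h import *
import pickle
D={}
p=(.402,-.355)
for i,s in enumerate((-1,1)):
    manip.move_to([*p,.352],ori(yaw0(p)+s*np.pi/2)); D[i]=shot("wrist"); print(manip.get_position(), manip.get_time())
pickle.dump(D,open("D2.pkl","wb"))
o=np.hstack([cv2.resize(D[i]["image"][180:255,270:370],None,fx=4,fy=4,interpolation=cv2.INTER_CUBIC) for i in(0,1)])
S=cv2.imread("pics/scene0.png"); k=lambda u,v:cv2.resize(S[v-25:v+25,u-33:u+33],(266,300),interpolation=cv2.INTER_CUBIC)
o=np.vstack([o[:,:,::-1],np.hstack([k(364,135),k(339,215),k(266,270),np.zeros((300,2,3),np.uint8)])])
cv2.imwrite("pics/zoom2.png",o)
E
```

```text
[ 0.4021556  -0.35474957  0.35184879] 8.0083
[ 0.40200875 -0.35499443  0.35202257] 10.7083
```

View pics/zoom2.png

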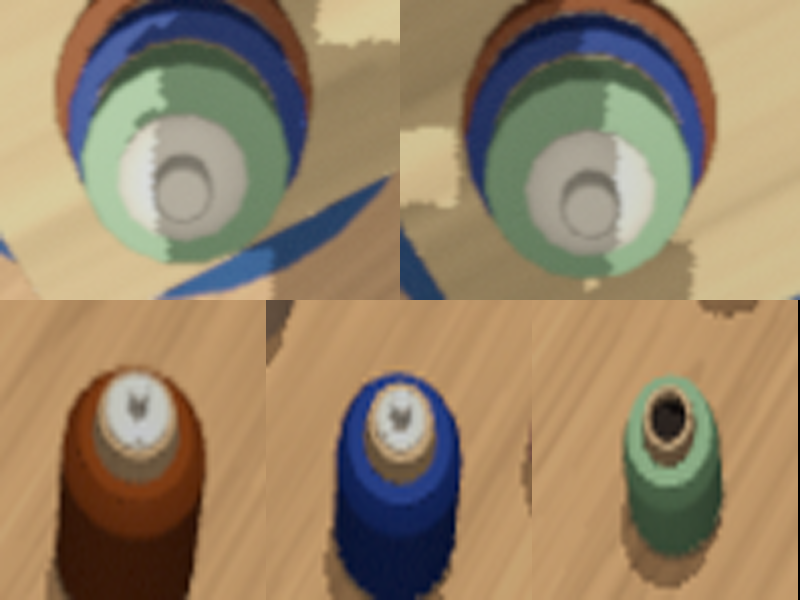

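```bash
python3 - <<'E'
from h import *
import pickle
D=pickle.load(open("D2.pkl","rb"))
for z,a,b in((.202,(183,193),(189,208)),(.191,(183,178),(190,192))):
    q=[onz(D[i],269.6+x/4,179.6+y/4,z) for i,(x,y) in enumerate((a,b))]; print(z,np.round(q,4).tolist(),np.mean(q,0).round(4))
    M=[D[i]["T"][:3,:3] for i in(0,1)]
S=shot("scene")
for n,u,v,z in(("brown",365.5,128.3,.1065),("blue",339.5,209.2,.0925),("green",266.7,264.5,.074)): print(n,onz(S,u,v,z).round(4))
print(ori(yaw0((.402,-.355))-np.pi/2))
E
```

```text
0.202 [[0.4023, -0.3538, 0.202], [0.4031, -0.3548, 0.202]] [ 0.4027 -0.3543  0.202 ]
0.191 [[0.4026, -0.3541, 0.191], [0.4029, -0.3543, 0.191]] [ 0.4028 -0.3542  0.191 ]
brown [0.4722 0.3173 0.1065]
blue [0.554  0.0882 0.0925]
green [ 0.5017 -0.1183  0.074 ]
[ 2.93832619e+00 -1.11168504e+00 -6.80710763e-17]
```

The wrist bias is under 1 mm (the opposed views agree), so I'll trust the wrist estimates: brown (.467,.3225), blue (.551,.0915), green (.4987,-.115), stack (.4027,-.3542). I'll probe the knob top gently with closed fingers to get the height.

```bash
python3 - <<'E'
from h import *
p=np.array([.4027,-.3542]); o=ori(yaw0(p))
manip.move_to([*p,.27],o); manip.command_gripper(0.0,20); manip.servo_line([*p,.236],o,rate=.1); manip.hold(.2)
f0=np.array(manip.get_contact_force()); print("f0",f0.round(2),manip.get_time())
z=.236
while z>.214:
    z-=.001; manip.servo_line([*p,z],o,rate=.02); f=np.array(manip.get_contact_force())-f0
    if f[2]>1.2: break
print(z,manip.get_position(),f.round(2),manip.get_time())
manip.servo_line([*p,z+.012],o,rate=.06)
print(manip.get_time())
E
```

```text
f0 [-0.05 -0.74  0.28] 13.6167
0.22699999999999998 [ 0.40311791 -0.35457788  0.22792782] [-0.48  1.16  6.68] 15.8667
16.2167
```

```bash
cat >> h.py <<'E'
def down(p,z0,z1,o,lim=4,step=.001,rate=.03):
    "step down until contact; returns z commanded, force"
    manip.hold(.15); f0=np.array(manip.get_contact_force()); z=z0
    while z>z1:
        z=max(z-step,z1); manip.servo_line([*p,z],o,rate=rate); f=np.array(manip.get_contact_force())-f0
        if f[2]>lim: break
    return z,f.round(2)
E
python3 - <<'E'
from h import *
p=np.array([.4027,-.3542]); o=ori(yaw0(p))
manip.command_gripper(.04,20); manip.servo_line([*p,.2195],o,rate=.08); manip.command_gripper(0,25)
print("w",manip.get_width(),manip.get_grip_force(),manip.get_contact_force())
manip.servo_line([*p,.30],o,rate=.15); print("w",manip.get_width())
g=np.array([.4987,-.115]); manip.move_to([*g,.224],ori(yaw0(g))); manip.hold(.2)
c=shot("wrist"); print(manip.get_position(),manip.get_width(),manip.get_time())
import pickle; pickle.dump(c,open("g.pkl","wb"))
a=cv2.resize(c["image"][180:255,270:370],None,fx=4,fy=4,interpolation=cv2.INTER_CUBIC); b=cv2.resize(c["image"][200:480,140:500],(386,300))
cv2.imwrite("pics/lid.png",np.hstack([a,b])[:,:,::-1])
E
```

```text
w 0.009088885875771759 24.28094744682312 [-0.17368151 -0.06472471  0.18827482]
w 0.009542634519736994
[ 0.49872436 -0.11604037  0.22432144] 0.009051224923530821 19.4333
```

View pics/lid.png

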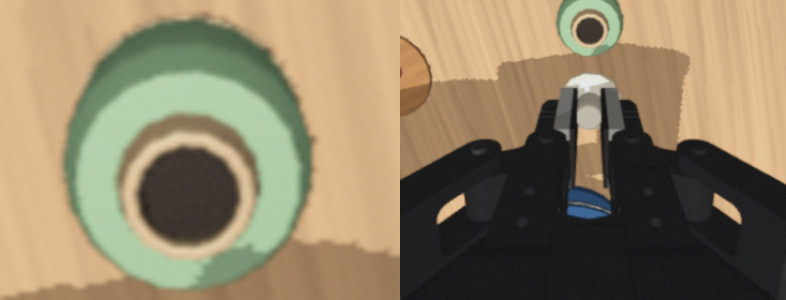

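The lid is held, and the green mouth is clear at about (317,228). I'll compute the lid's offset in the hand before inserting.

```bash
python3 - <<'E'
from h import *
import pickle
c=pickle.load(open("g.pkl","rb"))
print(onz(c,269.6+189/4,179.6+193/4,.074))
for z in(.211,.213): print(onz(c,316,302.6,z), proj(c,[[.4987,-.116,z]]))
a=c["image"][255:345,280:360]; cv2.imwrite("pics/knob.png",cv2.resize(a,None,fx=6,fy=6,interpolation=cv2.INTER_CUBIC)[:,:,::-1])
E
```

```text
[ 0.49880473 -0.11440066  0.074     ]
[ 0.49865425 -0.11190396  0.211     ] [[318.27688808 311.04758784]]
[ 0.49888102 -0.11092878  0.213     ] [[318.30760439 313.31109721]]
```

View pics/knob.png

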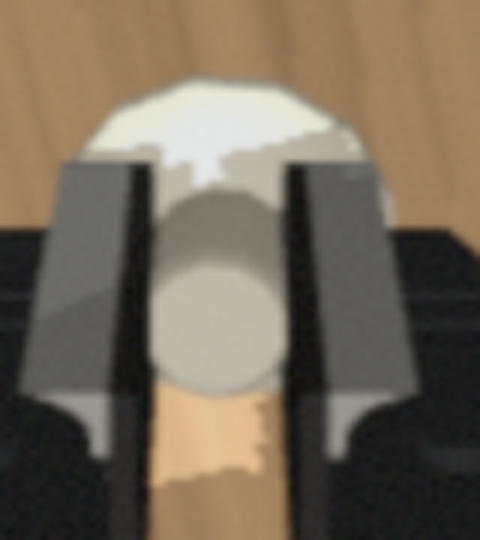

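```bash
python3 - <<'E'
from h import *
import pickle
c=pickle.load(open("g.pkl","rb"))
k=onz(c,316.3-.4,310-.4,.212)[:2]; tcp=np.array([.49872,-.11604]); off=k-tcp; print("off",off)
g=np.array([.4988,-.1146])-off*.7; o=ori(yaw0(g))
manip.servo_line([*g,.125],o,rate=.1); print(manip.get_position())
r=down(g,.125,.101,o,lim=3); print(r,manip.get_position(),manip.get_time())
E
```

```text
off [-0.00073521  0.00145049]
[ 0.49976904 -0.11572635  0.12550246]
(0.10299999999999998, array([-0.78,  0.69,  5.31])) [ 0.49973147 -0.11574813  0.10350575] 26.225
```

```bash
python3 - <<'E'
from h import *
import pickle
p=manip.get_position(); g=np.array([.4988,-.1146])
manip.command_gripper(.03); manip.servo_line([p[0],p[1],.2],rate=.15); 
manip.move_to([*g,.224],ori(yaw0(g))); manip.hold(.1); a=shot("wrist"); manip.command_gripper(.085)
s=np.array([.4027,-.3545]); manip.move_to([*s,.33],ori(yaw0(s))); manip.hold(.2); b=shot("wrist"); print(manip.get_time(),manip.get_position())
pickle.dump((a,b),open("ab.pkl","wb"))
cv2.imwrite("pics/v1.png",np.hstack([cv2.resize(c["image"][180:255,270:370],None,fx=4,fy=4,interpolation=cv2.INTER_CUBIC) for c in(a,b)])[:,:,::-1])
E
```

```text
29.675 [ 0.40319197 -0.35357216  0.32950465]
```

View pics/v1.png

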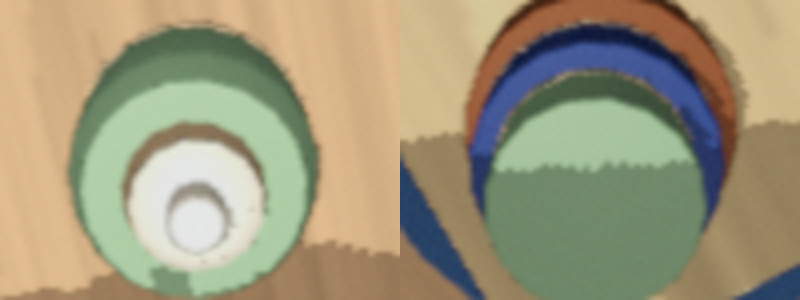

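Left: the lid is seated in the green neck, flange centred at (196,204) in the crop. Right: the green cap top is at about (195,203). Next I place the green cap.

```bash
python3 - <<'E'
from h import *
import pickle
a,b=pickle.load(open("ab.pkl","rb"))
f=lambda c,x,y,z: onz(c,269.6+x/4,179.6+y/4,z)
print("flange",f(a,196.5,204,.0785),"knob",f(a,198,224,.09)); s=f(b,195.5,203,.181)[:2]; print("cap",s)
g=f(a,196.5,204,.0785)[:2]
o=ori(yaw0(s)); manip.move_to([*s,.25],o); manip.command_gripper(.07); manip.servo_line([*s,.181],o,rate=.1)
print("F",manip.get_contact_force()); manip.command_gripper(0,30); print("w",manip.get_width(),manip.get_grip_force(),manip.get_contact_force())
manip.servo_line([*s,.30],o,rate=.15); print("w",manip.get_width())
manip.move_to([*g,.25],ori(yaw0(g))); manip.hold(.2); print(manip.get_position(),manip.get_width(),manip.get_time())
pickle.dump((g,shot("wrist","gcap.png")),open("gc.pkl","wb"))
E
```

```text
flange [ 0.49931261 -0.11363524  0.0785    ] knob [ 0.49933415 -0.11453732  0.09      ]
cap [ 0.40324335 -0.35399021]
F [ 0.98498361 -0.15273356  0.12316976]
w 0.043581784748539715 30.409760533366352 [-0.74554214  2.02845767  6.14821008]
w 0.04362451844055363
[ 0.49927359 -0.11484771  0.25021148] 0.043850336725448136 33.75
```

View pics/gcap.png

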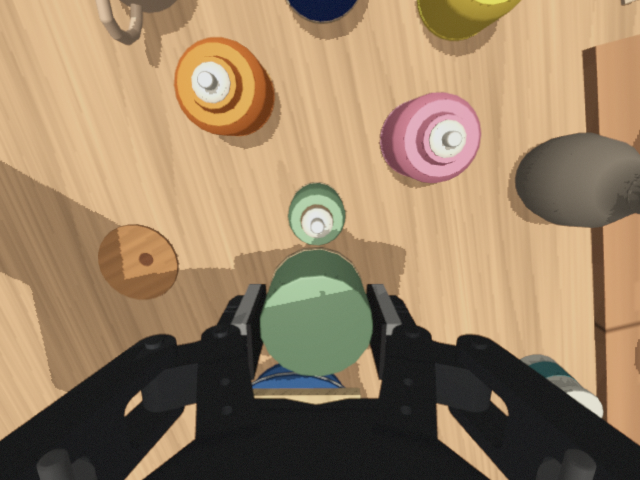

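The green cap is held level at (317,325), with the caddy and lid at (317,222).

```bash
python3 - <<'E'
from h import *
import pickle
g,c=pickle.load(open("gc.pkl","rb"))
print("cap at",onz(c,316.5,324.5,.250))
g=np.array([.4990,-.1146]); o=ori(yaw0(g))
manip.servo_line([*g,.113],o,rate=.15)
print(down(g,.113,.095,o,lim=4,step=.002,rate=.06),manip.get_position(),manip.get_time())
p=manip.get_position()
manip.command_gripper(.065); print(manip.get_width()); manip.servo_line([p[0],p[1],.22],rate=.15)
manip.move_to([*g,.248],ori(yaw0(g))); manip.hold(.1); a=shot("wrist"); manip.command_gripper(.085)
s=np.array([.4032,-.3545]); manip.move_to([*s,.296],ori(yaw0(s))); manip.hold(.2); b=shot("wrist"); print(manip.get_time(),manip.get_position())
pickle.dump((a,b),open("ab.pkl","wb"))
cv2.imwrite("pics/v2.png",np.hstack([cv2.resize(c["image"][180:255,270:370],None,fx=4,fy=4,interpolation=cv2.INTER_CUBIC) for c in(a,b)])[:,:,::-1])
E
```

```text
cap at [ 0.49874293 -0.1133772   0.25      ]
(0.09699999999999999, array([-1.64,  1.76,  7.23])) [ 0.49958939 -0.11475151  0.09775563] 37.0167
0.0647130255354449
40.3417 [ 0.40378352 -0.35351574  0.29576793]
```

View pics/v2.png

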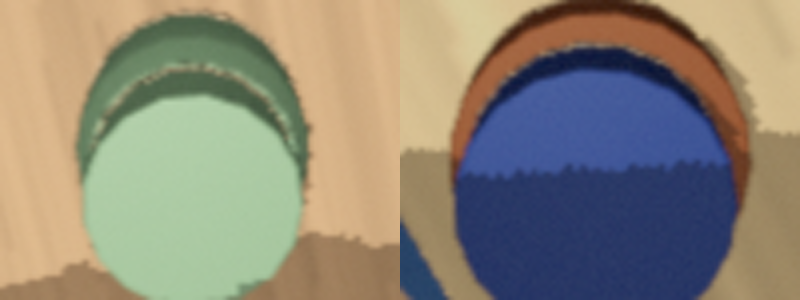

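The green cap is down on its shoulder, reaching contact at the predicted height. The blue cap top is centred at about (197,205) in the crop. Picking it.

```bash
python3 - <<'E'
from h import *
import pickle
a,b=pickle.load(open("ab.pkl","rb"))
s=onz(b,269.6+197.5/4,179.6+204/4,.146)[:2]; print("cap",s)
o=ori(yaw0(s)); manip.move_to([*s,.22],o); manip.servo_line([*s,.143],o,rate=.1)
print("F",manip.get_contact_force()); manip.command_gripper(0,35); print("w",manip.get_width(),manip.get_contact_force())
manip.servo_line([*s,.28],o,rate=.15)
g=np.array([.5510,.0910]); manip.move_to([*g,.28],ori(yaw0(g))); manip.hold(.2); print(manip.get_position(),manip.get_width(),manip.get_time())
c=shot("wrist","bcap.png"); pickle.dump(c,open("gc.pkl","wb")); print(proj(c,[[*g,.104],[*g,.283]]))
E
```

```text
cap [ 0.40388243 -0.35472147]
F [-0.00492261  0.44477459 -0.20493675]
w 0.05730330983781916 [-2.18783125  1.52105409  6.89807205]
[0.55112192 0.09011803 0.28002468] 0.05713605496697735 45.0167
[[316.8351347  221.97441468]
 [317.64348828 330.56885423]]
```

View pics/bcap.png

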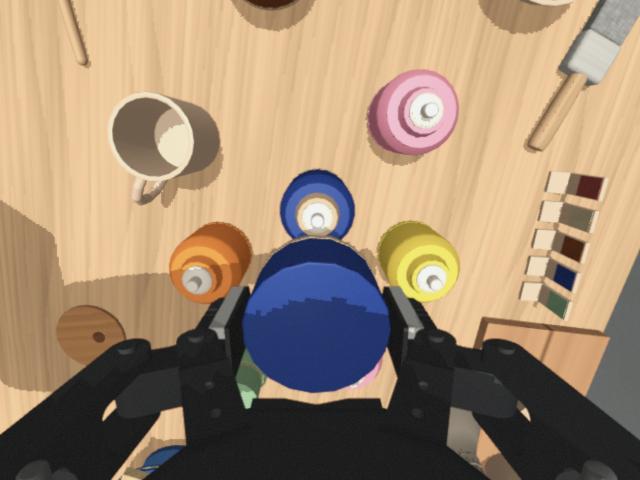

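The blue cap is level and centred at (317,327). The cobalt caddy's knob is at (317,221), within about 1 mm of prediction.

```bash
python3 - <<'E'
from h import *
import pickle
g=np.array([.5511,.0917]); o=ori(yaw0(g))
manip.servo_line([*g,.128],o,rate=.15)
print(down(g,.128,.1065,o,lim=4,step=.002,rate=.06),manip.get_position(),manip.get_time())
p=manip.get_position()
manip.command_gripper(.08); print(manip.get_width()); manip.servo_line([p[0],p[1],.24],rate=.15)
manip.move_to([*g,.262],ori(yaw0(g))); manip.hold(.1); a=shot("wrist"); manip.command_gripper(.085)
s=np.array([.404,-.3545]); manip.move_to([*s,.26],ori(yaw0(s))); manip.hold(.2); b=shot("wrist"); print(manip.get_time(),manip.get_position())
pickle.dump((a,b),open("ab.pkl","wb"))
cv2.imwrite("pics/v3.png",np.hstack([cv2.resize(c["image"][170:290,260:380],(400,400),interpolation=cv2.INTER_CUBIC) for c in(a,b)])[:,:,::-1])
E
```

```text
(0.10799999999999998, array([-7.05, -1.29, 20.87])) [0.55148938 0.09175028 0.10998825] 48.8833
0.08036693120795092
52.8667 [ 0.40447123 -0.35398369  0.25998589]
```

View pics/v3.png

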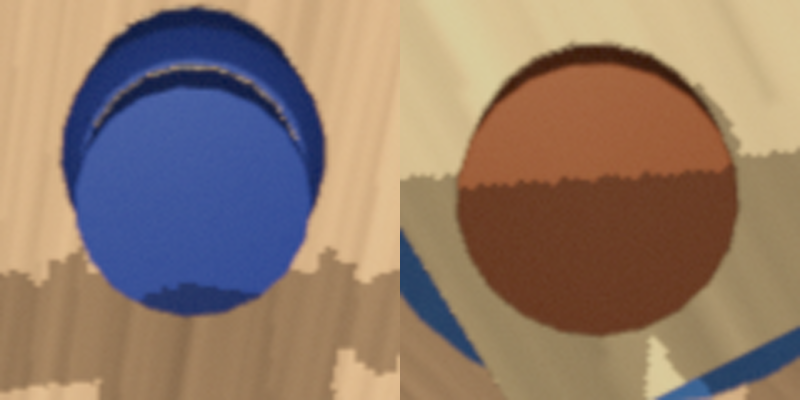

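Blue is seated, with its edge line against the shoulder. The brown cap top is centred at (597,198) in the crop.

```bash
python3 - <<'E'
from h import *
import pickle
a,b=pickle.load(open("ab.pkl","rb"))
s=onz(b,259.65+.3*197.5,169.65+.3*198.5,.110)[:2]; print("cap",s)
o=ori(yaw0(s)); manip.servo_line([*s,.18],o); manip.servo_line([*s,.105],o,rate=.08)
print("F",manip.get_contact_force()); manip.command_gripper(0,40); print("w",manip.get_width(),manip.get_contact_force())
manip.servo_line([*s,.29],o,rate=.15)
g=np.array([.467,.3225]); manip.move_to([*g,.30],ori(yaw0(g))); manip.hold(.2); print(manip.get_position(),manip.get_width(),manip.get_time())
c=shot("wrist","brcap.png"); pickle.dump(c,open("gc.pkl","wb")); print(proj(c,[[*g,.118],[*g,.102],[*g,.305]]))
E
```

```text
cap [ 0.40532385 -0.35445124]
F [ 0.23344597 -0.27010501  0.38844236]
w 0.06834183314363974 [-1.90615325  1.38791019  8.22024149]
[0.46732893 0.32198769 0.30001847] 0.06824233726130456 58.95
[[316.14294549 220.96314681]
 [316.14563666 217.05995189]
 [316.06433585 334.42129045]]
```

View pics/brcap.png

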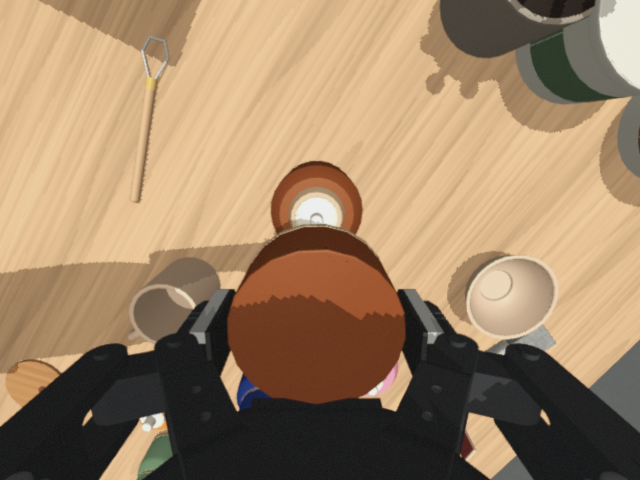

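The brown cap is level and centred at (317,327), with the brown knob at (316,219), both within 2 mm of prediction.

```bash
python3 - <<'E'
from h import *
import pickle
g=np.array([.467,.3225]); o=ori(yaw0(g))
manip.servo_line([*g,.146],o,rate=.15)
print(down(g,.146,.120,o,lim=4,step=.001,rate=.04),manip.get_position(),manip.get_time())
p=manip.get_position()
manip.command_gripper(.085); print(manip.get_width()); manip.servo_line([p[0],p[1],.27],rate=.15)
manip.move_to([*g,.278],ori(yaw0(g))); manip.hold(.1); a=shot("wrist"); print(manip.get_time())
s=shot("scene")["image"][100:300,220:430]
b=cv2.resize(a["image"][160:300,250:390],(300,300),interpolation=cv2.INTER_CUBIC)
o=np.zeros((420,741,3),np.uint8); o[:300,:300]=b; o[:420,300:741]=cv2.resize(s,(441,420),interpolation=cv2.INTER_CUBIC)
cv2.imwrite("pics/v4.png",o[:,:,::-1])
E
```

```text
(0.12399999999999997, array([-0.81,  0.04,  4.72])) [0.4671175  0.32258219 0.12433466] 65.825
0.08495297314932178
67.6667
```

View pics/v4.png

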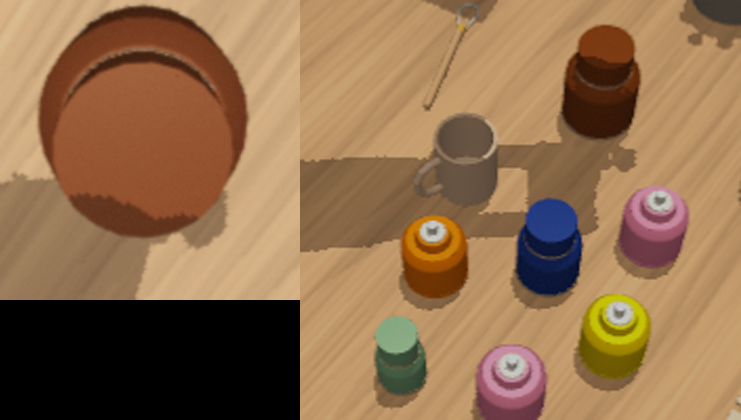

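```bash
python3 -c "
from h import *
manip.hold(.5); print(manip.sign_off(), manip.get_time())"
```

```text
the job is handed in; nothing more can be done
the job is handed in; nothing more can be done
```

The job is handed in at about 68 s: the inner lid and all three caps are on their own caddies, each reaching contact within about 1 mm of its predicted seated height and looking level in the last pictures, but I viewed 15 pictures, one over the limit of 14, and saw no verdict from the judge.

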